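# Level the sampler rail

### The job

Stand the longer of the two spirit levels upright along the top of the tilted rail, centred between its two end stops, setting it down rather than letting it fall. Then, with it standing there, turn the black screw knob at the rail's end until the rail sits level. Leave the level standing on the rail and do not disturb the other things on the table.

Things in the scene. Friction and masses are not known exactly. Their poses are not given: they have to be found in the camera images.
- level: the long spirit level: an aluminium bar 180 mm long (its x), 24 mm thick (y), 50 mm tall (z), black end caps, bubble vial in the top; about 0.3 kg. It stands upright on the table. Origin: centre of its underside. Both ends are alike: it may lie either way round on the rail
- rail_top (a point): centre of the top face of the rail, an aluminium bar 250 mm long (x, towards the screw), 28 mm wide (y), 26 mm deep, that rocks about a pivot along y, 25 mm below this point. z is square to the face, which is about 120 mm above the table here. A dark stop 18 mm long, 12 mm high stands on the face at each end, inner faces at x = -104 and +104 mm: 208 mm free between them
- stand: the fixed white stand that carries rail and screw. Origin: under its middle, on the table, below the rail's pivot; x towards the screw. Base plate 440 (x) x 110 x 12 mm; two cheeks beside the rail's middle, 50 mm (x) by 50 mm over both, up to 107 mm; a white column 36 x 36 mm, 250 mm tall, at x = -190 mm
- rail (a joint): tilt of the rail in rad: 0 is level, positive when the screw end is low (it starts so, between 0.04 and 0.14). It is moved by the screw: each radian of clockwise turn of the knob (seen from above) lowers this value by 0.06. The pivot is stiff and is moved by turning the knob, not by pushing the rail
- screw: black knob of the levelling screw, on a vertical axis 180 mm from the rail's centre towards rail +x. Origin: on the axis, under the knob, 120 mm above the table; z up. A disc, 42 mm diameter, 10 mm high, carries a grip bar 46 mm long (its x), 12 mm thick (y), from 10 to 46 mm above the origin. It turns 4.2 rad in all, stays where left; level lies 1.3 rad before the clockwise end
- screw_grip (a point): point on the knob's axis inside the grip bar, 34 mm above screw's origin (154 mm above the table): where to grip it
- short_level: bystander: a shorter spirit level of the same make, 110 mm long (x), 24 mm thick, 50 mm tall, upright. Origin: centre of its underside
- bottle: bystander: brown glass bottle, 64 mm diameter, 170 mm tall, near the long level. Origin: centre of its underside
- jar: bystander: white jar, 60 mm diameter, 75 mm tall, near the long level. Origin: centre of its underside
- flask: bystander: white plastic bottle, 68 mm diameter, 180 mm tall, beside the stand. Origin: centre of its underside
- beaker: bystander: glass beaker, 72 mm diameter, 90 mm tall, beside the stand. Origin: centre of its underside
- wrench: bystander: steel wrench 160 mm long lying flat beside the stand, along its x. Origin: its middle, underside
Things that resemble listed ones, but are neither listed nor needed, are in the scene too. Leave any blue look-alike of the level alone.

How it is judged:
By the outcome, as a careful person would: the job done as asked, in the order asked, and still so for the second after the job is handed in, with the robot touching nothing.
It also fails if it takes over 72 s, if anything falls off the work surface, if the arm or the gripper's body presses on something with over 40 N, if the wrist force passes 120 N, or if a joint passes its speed limit or range.

### The arm

A 6-joint arm with a two-finger parallel gripper is mounted at the origin on the work surface. World frame = base frame: x ahead of the robot, y to its left, z up, the work surface at z = 0. Lengths are in mm, angles in degrees, forces in N, time in s.
With the tool pointing down it reaches from about 300 to 850 mm from the base axis. Payload 4.2 kg.
Tool frame: the origin (TCP) lies midway between the tips of the shut fingers; the grasp point (between the pads) lies 19 mm behind it; z points along the fingers, y is the line along which they close (so a half turn about z gives the same grasp; the last joint's range is limited). The gripper opens to 91 mm and grips with 3 to 60 N. Pads are 32 mm wide; open, the fingers measure 118 mm over their backs; the gripper's body (76 mm by 178 mm) begins 60 mm behind the grasp point.
Start: joints at [-71.906, 18.312, 89.639, -0, 72.044, -1.146], TCP at [189.48, -542.9, 213.976] pointing down, gripper open.
Joint ranges: [-177.97, 177.97], [-48.28, 115.42], [12.27, 149.76], [-77.06, 257.06], [2.81, 150.46], [-146.56, 146.56]. Speed limits (degrees/s): [147.25, 147.25, 180, 180, 180, 180].

### API

Orientations are given as [roll, pitch, yaw] about the fixed x, y, z axes, in that order (R = Rz(yaw) Ry(pitch) Rx(roll)).
In Python, from workcell import env gives the robot as it stands.
- The arm moves only by the tool send_rows, never from a script. Its argument "steps" is a list that holds one entry, the list of rows, each a list of 5 numbers: the shift along the tool's x, y, z scaled (see below), then the turn about the tool's z scaled (see below), then the opening, from 0 (shut) to 1 (fully open). In form: [[[dx, dy, dz, yaw, fingers], ...]]. A call has 1 to 5 rows; each row shifts and turns the commanded pose from where the row before left it, along the tool's axes as they then stand; what a row does not reach is not made up. The controller multiplies each number of a shift by 0.04 m and each number of a turn by 0.12 rad. A row lasts 1/12 s, in which the tool goes at most 41.7 mm and 7.16 degrees, less where a joint would pass 70% of its speed; a pose out of reach is approached as far as the arm can. A call with a number of a shift or a turn outside -1 to 1 is refused whole. A call with a gripper value outside its range is refused whole. The fingers move at their own pace and stop on an object; "squeeze" is the grip in N (left out, the last holds). Time passes only in rows, so rows that do not move let the fingers close. It gives the time, the measured TCP pose, the force, the opening and the grip force at its end, in the units of the state.
- env.state(): the state, without advancing time (a new reading comes with each control period).
- env.grab_frame(name): name is "side" or "top"; returns a dict with "pixels" (400x640x3 uint8, red, green, blue), "depth" (400x640 float32, mm along the optical axis (not along the pixel's ray), 0 where there is no reading), "intrinsics" (3x3 intrinsics, pixels), "cam_to_world" (4x4, takes a point from camera to world coordinates). Camera axes: x right, y down, z forward; pixel columns grow to the right and rows downward; lengths in mm; the calibration is good to about 2 mm. A picture is of the moment at which its call begins.
- env.job_done(): hands the job in; it is judged then, once.
The state is a dict: "time_s": time; "qpos": joint angles; "qvel": joint speeds; "effort": joint torques, N m; "ee_pos": TCP position; "ee_rot": TCP orientation; "force": force on the tool from outside, world axes, zero at the start; "torque": the same for the moment, N m; "gripper_width": finger opening in mm; "gripper_force": force on a finger pad.
Only numpy, scipy, OpenCV 4.12 (cv2) and the standard library are available. Lean on these libraries where they do the work, as an engineer would, in place of code of your own. Each camera call takes 0.05 s, during which the arm holds its last target. There are 200 camera calls.

## Working session

There is one attempt and no reset: what is moved stays moved. The work goes in short steps, Python scripts to look and compute and a tool call to move; the robot and the scene stay as the last step left them, time stands still between calls to the robot, and variables do not carry over. Pictures are saved under pics/ and viewed, at most 10 in all, crops included, and the job is handed in when it is done.

Besides the shell and the picture viewer there is one more tool, called after "Request:" by a JSON object that holds its "op" and its "data". send_rows: Moves the arm, as the interface text tells. Shifts and turns lie within -1 to 1; 1 stands for 0.04 m of shift or 0.12 rad of turn. Its arguments: {"type":"object","properties":{"steps":{"type":"array"},"squeeze":{"type":"number"}},"required":["steps"]}

```bash
mkdir -p pics; ls
python3 - <<'E'
from workcell import env
import numpy as np,cv2
for n in("side","top"):
    f=env.grab_frame(n); np.savez(f"{n}0.npz",**f); cv2.imwrite(f"pics/{n}0.png",f["pixels"][:,:,::-1])
    print(n,f["intrinsics"].round(1).tolist(),f["cam_to_world"].round(3).tolist())
print(env.state())
E
```

```text
pics
side [[425.7, 0.0, 330.8], [0.0, 425.7, 201.1], [0.0, 0.0, 1.0]] [[-0.996, -0.073, 0.049, 445.56], [-0.087, 0.772, -0.629, 735.246], [0.008, -0.631, -0.776, 1124.832], [0.0, 0.0, 0.0, 1.0]]
top [[362.0, 0.0, 324.6], [0.0, 362.0, 201.9], [0.0, 0.0, 1.0]] [[0.006, -0.995, 0.101, 382.643], [-1.0, -0.005, 0.01, -79.081], [-0.009, -0.101, -0.995, 1162.157], [0.0, 0.0, 0.0, 1.0]]
{'time_s': 0.1, 'qpos': array([-7.19070806e+01,  1.83466001e+01,  8.96981850e+01, -1.39924164e-04,
        7.20436109e+01, -1.14736613e+00]), 'qvel': array([ 0.00955053, -0.05020718, -0.1356968 , -0.02531665, -0.14541725,
        0.02844792]), 'effort': array([-5.47823674e-04, -4.13333845e+01, -2.32510239e+01,  7.27976183e-02,
        4.21557063e-02, -5.80394544e-05]), 'ee_pos': array([ 189.32922738, -542.46850654,  213.22650712]), 'ee_rot': array([-1.79911619e+02, -1.63702436e-03,  1.92403275e+01]), 'force': array([0.91344802, 0.19285626, 0.31139748]), 'torque': array([-0.00755807,  0.00695661, -0.00117654]), 'gripper_force': 0.0, 'gripper_width': 91.25280066263507}
```

View pics/side0.png

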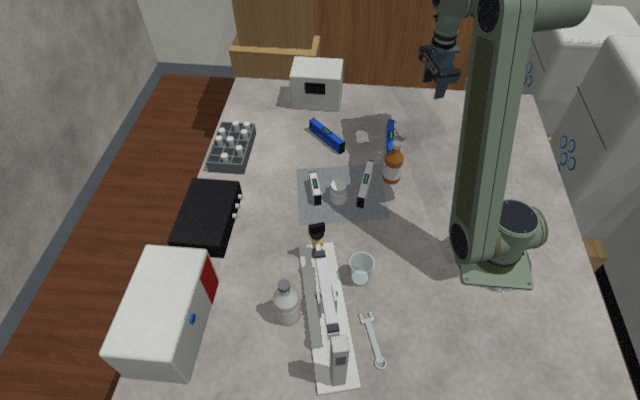

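View pics/top0.png

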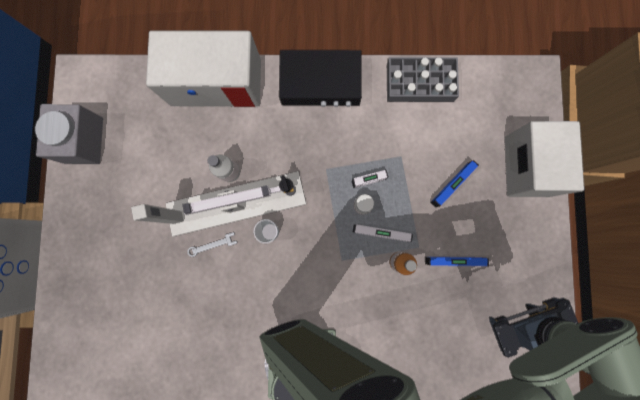

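The side view shows two grey levels, at (366,184) and (316,188), and two blue ones at (326,135) and (391,135). In the top view the grey ones are at (382,233) and (370,178), and the blue ones at (457,183) and (458,261). The long grey one at top (382,233) / side (366,184) is about 60 px against 35 px, so it fits. The rail's knob is at top (287,184), side (317,232). I'll confirm in enlarged crops.

Run:
```python
import cv2,numpy as np
t=cv2.imread("pics/top0.png");s=cv2.imread("pics/side0.png")
a=cv2.resize(t[150:275,130:430],None,fx=2.66,fy=2.66,interpolation=cv2.INTER_CUBIC)
cv2.imwrite("pics/c1.png",cv2.resize(t[160:280,130:320],None,fx=4.2,fy=4.2,interpolation=cv2.INTER_CUBIC))
b=cv2.resize(s[150:220,300:410],None,fx=4,fy=4,interpolation=cv2.INTER_CUBIC)   #440x280
c=cv2.resize(t[160:280,340:430],None,fx=4,fy=4,interpolation=cv2.INTER_CUBIC)   #360x480
d=cv2.resize(s[215:365,290:350],None,fx=4,fy=4,interpolation=cv2.INTER_CUBIC) #240x600
m=np.zeros((600,800,3),np.uint8)
m[:240,:]=0
b=b[:, :440]
m[0:280,0:440]=b; m[:600,560:800]=d
c=cv2.resize(c,(240,320)); m[280:600,0:240]=c   # scale 2.667
cv2.imwrite("pics/c2.png",m)
```

```text
(no output)
```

View pics/c1.png

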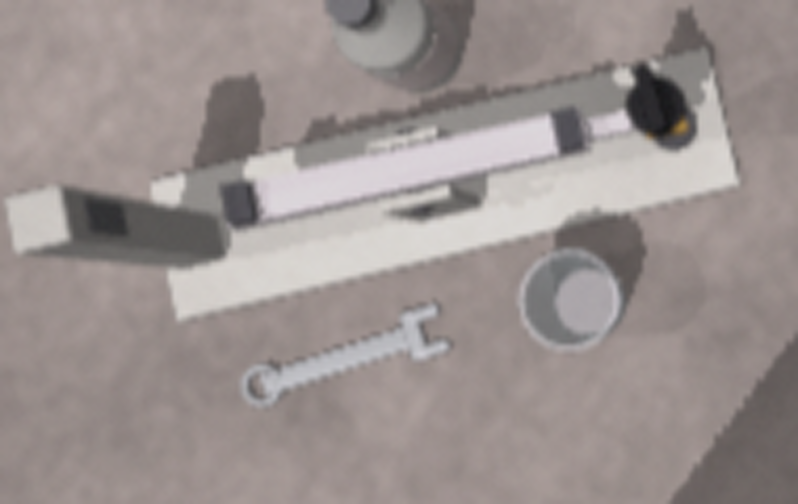

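View pics/c2.png

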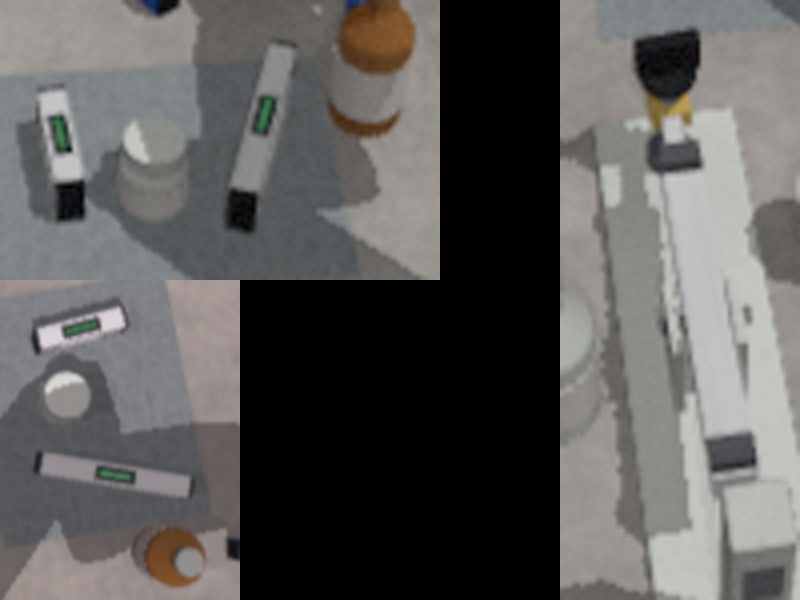

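The crop confirms the choice. The long level has its vial at top (383.5,233), side (366,179), with the jar on one side and the bottle on the other; the short one is at top (370,178). The rail stops' inner edges are at top (191.4,208.3) and (262.4,192.1). The knob's bar is roughly vertical in the top image.

```bash
cat > h.py <<'E'
import numpy as np,cv2
def tri(pt,ps,t,s):
    A=[]
    for f,(u,v) in((t,pt),(s,ps)):
        T=f["cam_to_world"];K=f["intrinsics"];d=T[:3,:3]@np.linalg.inv(K)@[u,v,1];A.append((T[:3,3],d/np.linalg.norm(d)))
    M=sum(np.eye(3)-np.outer(d,d) for _,d in A);b=sum((np.eye(3)-np.outer(d,d))@o for o,d in A)
    p=np.linalg.solve(M,b);return p.round(1),[round(np.linalg.norm((np.eye(3)-np.outer(d,d))@(p-o)),1) for o,d in A]
def cloud(f):
    v,u=np.indices(f["depth"].shape);d=f["depth"].astype(float).ravel()
    P=(np.linalg.inv(f["intrinsics"])@np.c_[u.ravel(),v.ravel(),np.ones(u.size)].T)*d
    T=f["cam_to_world"];P=(T[:3,:3]@P).T+T[:3,3];k=d>0
    return P[k],f["pixels"].reshape(-1,3)[k]
def near(P,c,r,z0,z1): return P[(np.hypot(P[:,0]-c[0],P[:,1]-c[1])<r)&(P[:,2]>z0)&(P[:,2]<z1)]
def rect(Q): 
    (c,s,a)=cv2.minAreaRect(Q[:,:2].astype(np.float32))
    if s[0]<s[1]: s=s[::-1];a+=90
    return np.round(c,1),np.round(s,1),round((a+90)%180-90,1),Q[:,2].mean().round(1),len(Q)
E
python3 - <<'E'
from h import *
t=dict(np.load("top0.npz"));s=dict(np.load("side0.npz"))
for n,a,b in(("vial",(383.5,233.1),(366,179)),("stopL",(191.4,208.3),(332,324)),("stopR",(262.4,192.1),(321,257.2)),("knob",(130+655/4.2,160+100/4.2),(290+107/4,215+45/4))):
    p,e=tri(a,b,t,s);print(n,p,e)
    for nm,f in(("top",t),("side",s)):
        P,C=cloud(f)
        if n=="vial": print(nm,rect(near(P,p,110,40,60)))
        if n=="knob": print(nm,rect(near(P,p,40,140,180)),rect(near(P,p,40,160,180)))
L=tri((191.4,208.3),(332,324),t,s)[0];R=tri((262.4,192.1),(321,257.2),t,s)[0]
c=(L+R)/2;u=(R-L)[:2];u/=np.linalg.norm(u);w=np.array([-u[1],u[0]]);print("c",c,"dir",np.degrees(np.arctan2(u[1],u[0])))
for nm,f in(("top",t),("side",s)):
    P,C=cloud(f);d=P[:,:2]-c[:2];x=d@u;y=d@w
    k=(abs(x)<90)&(abs(y)<20)&(P[:,2]>105)&(P[:,2]<135)
    print(nm,rect(P[k]), "slope", np.polyfit(x[k],P[k][:,2],1), "axis fit", np.polyfit(x[k],y[k],1))
    k=(abs(x)<170)&(abs(y)<25)&(P[:,2]>100)&(P[:,2]<145)&(C.sum(1)<330);print(nm,"stops x",np.sort(x[k]).round(0)[[0,-1]], [x[k&(x<0)].max().round(1),x[k&(x>0)&(x<130)].min().round(1)])
    for z0,r in((60,150),): pass
    for n,q,z0,z1 in(("short",(370,178),35,60),): pass
    # objects taller than 30 near stand / level
    k=(P[:,2]>20)&(P[:,2]<260)&(P[:,0]>200)&(P[:,0]<750)&(abs(P[:,1])<450)
    Q=P[k];g=np.zeros((56,91),np.uint8);g[((Q[:,0]-200)/10).astype(int),((Q[:,1]+450)/10).astype(int)]=1
    n,lab,st,ce=cv2.connectedComponentsWithStats(g)
    for i in range(1,n):
        if st[i,4]>4: 
            m=lab[((Q[:,0]-200)/10).astype(int),((Q[:,1]+450)/10).astype(int)]==i;print("  obj",ce[i][::-1].round(1)*10+[205,-445],Q[m].min(0).round(),Q[m].max(0).round())
E
```

```text
vial [ 401.  -249.6   44. ] [np.float64(0.9), np.float64(0.9)]
top (array([ 400. , -234.3]), array([194.3, 117.7]), 53.2, np.float64(49.9), 510)
side (array([ 383.8, -229.4]), array([189.5, 122. ]), 65.4, np.float64(49.6), 384)
stopL [468.9 313.4 130.1] [np.float64(2.5), np.float64(2.5)]
stopR [517.9 114.3 109.2] [np.float64(0.9), np.float64(0.9)]
knob [536.7  40.4 151.3] [np.float64(1.2), np.float64(1.2)]
top (array([537.3,  44.2]), array([45.4, 12.1]), 18.4, np.float64(163.0), 84) (array([537.2,  44.2]), array([45.4, 12. ]), 18.0, np.float64(165.5), 72)
side (array([539.3,  47.1]), array([45.1, 15.5]), 20.1, np.float64(157.6), 147) (array([539.2,  46.9]), array([45.2, 13.8]), 16.2, np.float64(165.5), 71)
c [493.4  213.85 119.65] dir -76.17385367000507
top (array([493.5, 213.8]), array([179.3,  39.8]), -76.8, np.float64(118.6), 685) slope [-9.45595699e-02  1.18440112e+02] axis fit [0.01023947 0.62947764]
top stops x [-123.  170.] [np.float64(-104.5), np.float64(103.7)]
  obj [ 315. -300.] [ 282. -333.   20.] [ 344. -271.  175.]
  obj [ 315. -415.] [ 306. -450.   27.] [ 329. -383.   
[... 550 characters left out ...]
1211e-02  1.18940527e+02] axis fit [-9.43655242e-04  3.13644095e+00]
side stops x [-125.  170.] [np.float64(-7.4), np.float64(98.5)]
  obj [ 316. -293.] [ 283. -316.   20.] [ 346. -266.  175.]
  obj [ 325. -419.] [ 310. -450.   44.] [ 332. -381.   56.]
  obj [ 405. -245.] [ 379. -337.   21.] [ 430. -152.   56.]
  obj [407. 110.] [373.  74.  20.] [441. 146.  95.]
  obj [449. 406.] [429. 385.  20.] [471. 427. 254.]
  obj [504. 191.] [455.  33.  20.] [562. 344. 173.]
  obj [ 493. -183.] [ 465. -214.   20.] [ 523. -154.   81.]
  obj [ 515. -427.] [ 488. -450.   20.] [ 550. -400.   56.]
  obj [ 576. -205.] [ 550. -261.   21.] [ 599. -146.   57.]
  obj [598. 251.] [565. 217.  21.] [632. 281. 185.]
```

```bash
cat >> h.py <<'E'
def plan(st,p,yaw):
    "scaled totals: turn, then shift in tool axes after the turn"
    p=np.array(p,float);d=p-st["ee_pos"];y=np.radians(yaw)
    dy=(yaw-st["ee_rot"][2]+180)%360-180
    return "turn %.2f rows; then x %.2f y %.2f z %.2f"%(np.radians(dy)/.12,(d[0]*np.cos(y)+d[1]*np.sin(y))/40,(d[0]*np.sin(y)-d[1]*np.cos(y))/40,-d[2]/40)
E
python3 - <<'E'
from h import *
from workcell import env
t=dict(np.load("top0.npz"));s=dict(np.load("side0.npz"))
for nm,f in(("top",t),("side",s)):
    P,C=cloud(f)
    d=P[:,:2]-[403,-245];a=np.array([.276,.961]);n=np.array([.961,-.276])
    k=(abs(d@a)<110)&(abs(d@n)<25)&(P[:,2]>45)&(P[:,2]<60);print(nm,"level",rect(P[k]))
    q=P[k];print("  z top",np.median(q[:,2]))
    u=np.array([.2386,-.971]);w=np.array([.971,.2386]);d=P[:,:2]-[493.4,213.9];x=d@u;y=d@w
    zl=P[:,2]-(119-.094*x)
    k=(abs(x)<95)&(abs(y)<25)&(abs(zl)<4);print("  rail",rect(P[k]),np.polyfit(x[k],P[k][:,2],1))
    for sg in(-1,1):
        k=(abs(x-sg*113)<20)&(abs(y)<30)&(zl>8)&(zl<17);q=P[k];print("  stop",rect(q),x[k].min().round(1),x[k].max().round(1))
    k=(np.hypot(P[:,0]-450,P[:,1]-404)<45)&(P[:,2]>245);print("  col",rect(P[k]))
print(plan(env.state(),[405.8,-235,120],73.6))
E
```

```text
top level (array([ 402.7, -245.9]), array([179.4,  24.2]), 80.8, np.float64(50.1), 461)
  z top 50.06132294663871
  rail (array([495.2, 214.5]), array([189.4,  28.6]), -76.0, np.float64(119.4), 609) [-9.87245244e-02  1.19380278e+02]
  stop (array([468., 325.]), array([27.8, 18.7]), 14.4, np.float64(142.4), 68) -123.2 -104.5
  stop (array([522.2, 106.4]), array([28.4, 17.8]), 15.2, np.float64(120.5), 62) 102.4 120.3
  col (array([448.6, 402.4]), array([36.6, 36.2]), -77.8, np.float64(249.3), 203)
side level (array([ 404. , -244.3]), array([183.7,  24.4]), 81.0, np.float64(50.3), 282)
  z top 50.24695668667823
  rail (array([497.1, 214.9]), array([189.9,  28.2]), -75.9, np.float64(120.4), 649) [-9.91096222e-02  1.19835824e+02]
  stop (array([469.7, 325.9]), array([27.7, 20.4]), 14.0, np.float64(143.2), 92) -124.6 -104.2
  stop (array([523.4, 108.8]), array([28.7, 19.9]), 16.9, np.float64(121.3), 62) 98.8 119.6
  col (array([449.6, 405.2]), array([37.5, 35.6]), -77.1, np.float64(250.2), 296)
turn 7.91 rows; then x 8.90 y 3.02 z 2.33
```

Request:
{"op": "send_rows", "data": {"steps": [[[0,0,0,0.895,0.6],[0,0,0,0.895,0.6],[0,0,0,0.895,0.6],[0,0,0,0.895,0.6],[0,0,0,0.895,0.6]]]}}

```text
time_s: 0.52
ee_pos: [189.4, -542.6, 213.5]
ee_rot: [-179.9, 0.0, -11.8]
force: [0.5, 0.9, -0.2]
gripper_width: 60.7
gripper_force: 0.0
```

Request:
{"op": "send_rows", "data": {"steps": [[[0,0,0,0.895,0.6],[0,0,0,0.895,0.6],[0,0,0,0.895,0.6],[0,0,0,0.895,0.6],[0,0,0,0.895,0.6]]]}}

```text
time_s: 0.93
ee_pos: [189.4, -542.6, 213.5]
ee_rot: [-180.0, 0.1, -42.6]
force: [0.5, 1.1, 0.1]
gripper_width: 54.7
gripper_force: 0.0
```

```bash
python3 -c "
from h import *
from workcell import env
s=env.state();print(s['time_s'],s['ee_pos'],s['ee_rot']);print(plan(s,[406.2,-227.5,200],80.8))"
```

```text
0.9333 [ 189.37381254 -542.60672831  213.4711799 ] [-1.79972001e+02  5.13039697e-02 -4.26025383e+01]
turn 17.95 rows; then x 8.64 y 4.09 z 0.34
```

Positive turn about the tool's z (which points down) lowers the yaw, so I'm reversing it.

Request:
{"op": "send_rows", "data": {"steps": [[[0,0,0,-0.9,0.6],[0,0,0,-0.9,0.6],[0,0,0,-0.9,0.6],[0,0,0,-0.9,0.6],[0,0,0,-0.9,0.6]]]}}

```text
time_s: 1.35
ee_pos: [189.4, -542.6, 213.5]
ee_rot: [-180.0, 0.0, -11.0]
force: [-0.1, 0.4, 0.6]
gripper_width: 54.9
gripper_force: 0.0
```

Request:
{"op": "send_rows", "data": {"steps": [[[0,0,0,-0.9,0.6],[0,0,0,-0.9,0.6],[0,0,0,-0.9,0.6],[0,0,0,-0.9,0.6],[0,0,0,-0.9,0.6]]]}}

```text
time_s: 1.77
ee_pos: [189.4, -542.6, 213.5]
ee_rot: [-179.9, -0.0, 19.9]
force: [-0.4, 1.1, -0.5]
gripper_width: 55.0
gripper_force: 0.0
```

Request:
{"op": "send_rows", "data": {"steps": [[[0,0,0,-0.9,0.6],[0,0,0,-0.9,0.6],[0,0,0,-0.9,0.6],[0,0,0,-0.9,0.6],[0,0,0,-0.9,0.6]]]}}

```text
time_s: 2.18
ee_pos: [189.4, -542.6, 213.5]
ee_rot: [-179.9, -0.0, 50.8]
force: [0.0, 0.1, -0.0]
gripper_width: 54.9
gripper_force: 0.0
```

Request:
{"op": "send_rows", "data": {"steps": [[[0,0,0,-0.9,0.6],[0,0,0,-0.9,0.6],[0,0,0,-0.9,0.6],[0,0,0,-0.9,0.6],[0,0,0,-0.9,0.6]]]}}

```text
time_s: 2.6
ee_pos: [189.4, -542.6, 213.5]
ee_rot: [-180.0, -0.1, 81.8]
force: [0.1, -0.6, -0.2]
gripper_width: 54.8
gripper_force: 0.0
```

```bash
sed -i 's|np.radians(dy)/.12|-np.radians(dy)/.12|' h.py; python3 -c "
from h import *
from workcell import env
s=env.state();print(s['time_s'],s['ee_pos'],s['ee_rot']);print(plan(s,[406.2,-227.5,200],80.8))"
```

```text
2.6 [ 189.38462636 -542.57159344  213.46673288] [-1.79972513e+02 -5.42677788e-02  8.17710252e+01]
turn 0.14 rows; then x 8.64 y 4.09 z 0.34
```

Request:
{"op": "send_rows", "data": {"steps": [[[0,0,0,0.14,0.6],[0.66,0.31,0,0,0.6],[0.66,0.31,0,0,0.6],[0.66,0.31,0,0,0.6],[0.66,0.31,0,0,0.6]]]}}

```text
time_s: 3.02
ee_pos: [256.2, -445.7, 213.6]
ee_rot: [-180.0, -0.0, 80.2]
force: [-0.1, -0.5, 0.5]
gripper_width: 54.9
gripper_force: 0.0
```

Request:
{"op": "send_rows", "data": {"steps": [[[0.66,0.31,0,0,0.6],[0.66,0.31,0,0,0.6],[0.66,0.31,0,0,0.6],[0.66,0.31,0,0,0.6],[0.66,0.31,0,0,0.6]]]}}

```text
time_s: 3.43
ee_pos: [339.2, -325.6, 213.8]
ee_rot: [-180.0, -0.0, 80.3]
force: [1.2, -0.0, -0.0]
gripper_width: 54.6
gripper_force: 0.0
```

Request:
{"op": "send_rows", "data": {"steps": [[[0.66,0.31,0,0,0.6],[0.66,0.31,0,0,0.6],[0.66,0.31,0.1,0,0.6],[0.66,0.31,0.2,0,0.6],[0,0,0,0,0.6]]]}}

```text
time_s: 3.85
ee_pos: [406.4, -227.2, 200.7]
ee_rot: [-179.9, -0.2, 80.5]
force: [0.4, -0.3, 0.4]
gripper_width: 54.2
gripper_force: 0.0
```

```bash
python3 -c "
from h import *
from workcell import env
s=env.state();print(s['time_s'],s['ee_pos'],s['ee_rot']);print(plan(s,[406.2,-227.5,17],80.8))"
```

```text
3.85 [ 406.3859559  -227.17200649  200.71824514] [-1.79921246e+02 -1.69584221e-01  8.05246156e+01]
turn -0.04 rows; then x -0.01 y -0.00 z 4.59
```

Request:
{"op": "send_rows", "data": {"steps": [[[0,0,0.5,-0.04,0.6],[0,0,0.5,0,0.6],[0,0,0.5,0,0.6],[0,0,0.5,0,0.6],[0,0,0.5,0,0.6]]]}}

```text
time_s: 4.27
ee_pos: [404.7, -231.4, 101.1]
ee_rot: [-180.0, 0.0, 80.6]
force: [-0.2, -0.4, 0.1]
gripper_width: 54.4
gripper_force: 0.0
```

Request:
{"op": "send_rows", "data": {"steps": [[[0,0,0.5,0,0.6],[0,0,0.5,0,0.6],[0,0,0.5,0,0.6],[0,0,0.5,0,0.6],[0,0,0,0,0.6]]]}}

```text
time_s: 4.68
ee_pos: [402.4, -230.1, 19.0]
ee_rot: [-179.6, -0.1, 80.6]
force: [-0.5, -0.4, -0.3]
gripper_width: 54.7
gripper_force: 0.0
```

Request:
{"op": "send_rows", "data": {"steps": [[[0,0,0.09,0,0.6],[0,0,0,0,0.4],[0,0,0,0,0.25],[0,0,0,0,0.2],[0,0,0,0,0.1]]], "squeeze": 25}}

```text
time_s: 5.1
ee_pos: [405.7, -231.4, 19.3]
ee_rot: [179.9, 0.0, 80.8]
force: [-0.1, 0.1, 0.6]
gripper_width: 31.0
gripper_force: 0.0
```

Request:
{"op": "send_rows", "data": {"steps": [[[0,0,0,0,0],[0,0,0,0,0],[0,0,0,0,0]]]}}

```text
time_s: 5.35
ee_pos: [405.0, -231.1, 18.9]
ee_rot: [180.0, 0.0, 80.8]
force: [-3.5, 1.2, 6.1]
gripper_width: 23.7
gripper_force: 25.0
```

Request:
{"op": "send_rows", "data": {"steps": [[[0,0,-0.1,0,0],[0,0,-0.3,0,0],[0,0,-0.4,0,0],[0,0,-0.5,0,0],[0,0,-0.5,0,0]]]}}

```text
time_s: 5.77
ee_pos: [404.6, -230.5, 90.6]
ee_rot: [-179.9, -0.0, 80.8]
force: [-0.1, -0.3, -3.1]
gripper_width: 23.9
gripper_force: 25.0
```

Request:
{"op": "send_rows", "data": {"steps": [[[0,0,-0.6,0,0],[0,0,-0.6,0,0],[0,0,-0.6,0,0],[0,0,-0.6,0,0],[0,0,-0.6,0,0]]]}}

```text
time_s: 6.18
ee_pos: [404.6, -230.6, 211.2]
ee_rot: [-180.0, -0.0, 80.8]
force: [0.6, 0.5, -4.0]
gripper_width: 24.0
gripper_force: 25.0
```

Request:
{"op": "send_rows", "data": {"steps": [[[0,0,-0.4,0,0],[0,0,-0.3,0,0],[0,0,0,0,0],[0,0,0,0,0]]]}}

```text
time_s: 6.52
ee_pos: [405.0, -230.8, 238.2]
ee_rot: [180.0, 0.0, 80.8]
force: [-0.1, 0.3, -2.8]
gripper_width: 24.0
gripper_force: 25.0
```

Run:
```python
from h import *
from workcell import env
s=env.state();print(s['time_s'],s['ee_pos'],s['ee_rot'],s['force']);print(plan(s,[492,231.5,240],103.9))
for n in("side","top"):
    f=env.grab_frame(n); np.savez(f"{n}1.npz",**f)
t=cv2.resize(dict(np.load("top1.npz"))["pixels"][150:300,320:480],None,fx=2.5,fy=2.5);s=cv2.resize(dict(np.load("side1.npz"))["pixels"][60:260,300:460],None,fx=2.5,fy=2.5)
m=np.zeros((500,800,3),np.uint8);m[:t.shape[0],:400]=t;m[:,400:]=s;cv2.imwrite("pics/lift.png",m[:,:,::-1])
```

```text
6.5167 [ 404.99576436 -230.83722241  238.1653234 ] [1.79982757e+02 1.71636048e-03 8.07759645e+01] [-0.05414607  0.25707002 -2.82189442]
turn -3.36 rows; then x 10.70 y 4.89 z -0.05
```

View pics/lift.png

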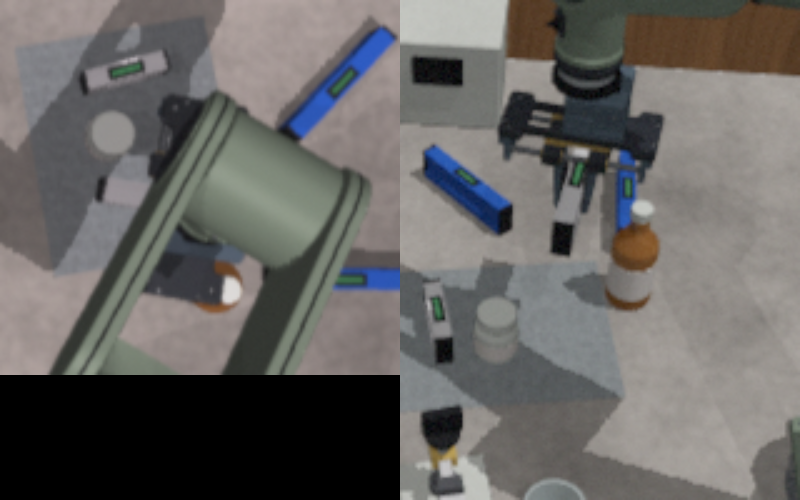

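The picture shows the long level held upright and horizontal, its near end cap at side-crop (562,235). The bottle, jar and short level are undisturbed. I'll measure the held offset in the tool frame.

Run:
```python
from h import *
y=np.radians(80.8);p=np.array([405,-230.8,238.2])
a=np.array([np.cos(y),np.sin(y)]);b=np.array([np.sin(y),-np.cos(y)])
for n in("top","side"):
    P,C=cloud(dict(np.load(n+"1.npz")));d=P-p;x=d[:,:2]@a;w=d[:,:2]@b
    k=(abs(w)<16)&(x>20)&(x<110)&(d[:,2]>-25)&(d[:,2]<60)
    q=P[k];top=k&(d[:,2]>np.percentile(d[k,2],70)-4)
    print(n,"xmax",np.percentile(x[k],[95,99,100]).round(1),"w",w[k].min().round(1),w[k].max().round(1),"ztop",np.percentile(q[:,2],[50,90,99]).round(1),"slope",np.polyfit(x[top],P[top][:,2],1).round(3))
    k=(abs(w)<16)&(x<-20)&(x>-140)&(d[:,2]>-25)&(d[:,2]<60);print("  far",k.sum(),x[k].min().round(1) if k.any() else "")
```

```text
top xmax [74.7 74.9 74.9] w -11.7 12.4 ztop [268.3 270.1 272. ] slope [4.00000e-03 2.68349e+02]
  far 0 
side xmax [78.3 79.5 80.3] w -16.0 14.4 ztop [266.7 271.3 277.3] slope [-3.70000e-02  2.71671e+02]
  far 37 -64.4
```

Request:
{"op": "send_rows", "data": {"steps": [[[0,0,0,-0.84,0],[0,0,0,-0.84,0],[0,0,0,-0.84,0],[0,0,0,-0.84,0],[0,0,0,0,0]]]}}

```text
time_s: 7.03
ee_pos: [404.5, -230.6, 236.9]
ee_rot: [-179.9, -0.1, 104.0]
force: [0.2, 0.1, -3.1]
gripper_width: 24.2
gripper_force: 25.0
```

Request:
{"op": "send_rows", "data": {"steps": [[[0.2,0.1,0,0,0],[0.4,0.18,0,0,0],[0.55,0.25,0,0,0],[0.6,0.28,0,0,0],[0.6,0.28,0,0,0]]]}}

```text
time_s: 7.45
ee_pos: [424.6, -127.7, 237.8]
ee_rot: [-180.0, -0.1, 103.7]
force: [0.6, -0.4, -2.3]
gripper_width: 23.8
gripper_force: 25.0
```

Request:
{"op": "send_rows", "data": {"steps": [[[0.6,0.28,0,0,0],[0.6,0.28,0,0,0],[0.6,0.28,0,0,0],[0.6,0.28,0,0,0],[0.6,0.28,0,0,0]]]}}

```text
time_s: 7.87
ee_pos: [450.0, 2.6, 237.9]
ee_rot: [-180.0, -0.0, 103.7]
force: [0.9, -0.3, -3.3]
gripper_width: 24.0
gripper_force: 25.0
```

Request:
{"op": "send_rows", "data": {"steps": [[[0.6,0.28,0,0,0],[0.6,0.28,0,0,0],[0.6,0.28,0,0,0],[0.6,0.28,0,0,0],[0.6,0.28,0,0,0]]]}}

```text
time_s: 8.28
ee_pos: [475.5, 132.5, 237.8]
ee_rot: [-179.9, -0.0, 103.8]
force: [-0.9, 0.1, -3.1]
gripper_width: 23.9
gripper_force: 25.0
```

Request:
{"op": "send_rows", "data": {"steps": [[[0.6,0.28,0,0,0],[0.6,0.28,0,0,0],[0.4,0.18,0,0,0],[0.2,0.1,0,0,0],[0,0,0,0,0]]]}}

```text
time_s: 8.7
ee_pos: [491.2, 210.3, 237.6]
ee_rot: [-179.9, -0.0, 103.9]
force: [-0.5, -0.7, -1.8]
gripper_width: 23.9
gripper_force: 25.0
```

```bash
python3 -c "
from h import *
from workcell import env
s=env.state();print(s['time_s'],s['ee_pos'],s['ee_rot'],s['qpos'].round(1),s['force']);print(plan(s,[493.05,227.6,180],103.9))"
```

```text
8.7 [491.18104739 210.31165615 237.55332033] [-1.79942152e+02 -1.79036245e-02  1.03930768e+02] [21.9 13.8 92.5  0.  73.7  8. ] [-0.54406801 -0.72392301 -1.83910916]
turn 0.00 rows; then x 0.41 y 0.15 z 1.44
```

Request:
{"op": "send_rows", "data": {"steps": [[[0.2,0.08,0.1,0,0],[0.21,0.07,0.3,0,0],[0,0,0.4,0,0],[0,0,0.4,0,0],[0,0,0.3,0,0]]]}}

```text
time_s: 9.12
ee_pos: [492.5, 224.8, 176.8]
ee_rot: [-179.9, 0.0, 103.8]
force: [-1.1, 0.0, -2.0]
gripper_width: 23.8
gripper_force: 25.0
```

Request:
{"op": "send_rows", "data": {"steps": [[[0,0,0.2,0,0],[0,0,0.1,0,0],[0,0,0,0,0],[0,0,0,0,0]]]}}

```text
time_s: 9.45
ee_pos: [493.7, 225.7, 166.7]
ee_rot: [180.0, 0.0, 103.8]
force: [0.5, -0.5, -2.6]
gripper_width: 23.6
gripper_force: 25.0
```

Run:
```python
from h import *
from workcell import env
s=env.state();print(s['time_s'],s['ee_pos'],s['ee_rot'],s['force']);print(plan(s,[493.05,227.6,155],103.9))
for n in("side","top"):
    f=env.grab_frame(n); np.savez(f"{n}2.npz",**f)
    P,C=cloud(f);c=np.array([495.5,217.7]);u=np.array([.2402,-.9707]);w=np.array([.9707,.2402])
    x=(P[:,:2]-c)@u;y=(P[:,:2]-c)@w
    k=(abs(y)<20)&(abs(x)<120)&(P[:,2]>s['ee_pos'][2]+27)&(P[:,2]<s['ee_pos'][2]+37)
    print(n,"level top",k.sum(),x[k].min(),x[k].max(),"ends y",[ (np.percentile(y[k&(x*g>55)],[2,98]).round(1) if (k&(x*g>55)).any() else None) for g in(-1,1)],"z ends",[np.median(P[k&(x*g>55)][:,2]) for g in(-1,1)])
    k=(abs(y)<25)&(abs(x)<100)&(abs(P[:,2]-120+.0989*x)<4);print("  rail y",[np.percentile(y[k&(x*g>50)],[2,98]).round(1) if (k&(x*g>50)).any() else None for g in(-1,1)])
    k=(abs(y)<25)&(abs(abs(x)-113)<16)&(abs(P[:,2]-132+.0989*x)<4);print("  stops x",[(x[k&(x*g>0)].min().round(1),x[k&(x*g>0)].max().round(1), np.percentile(y[k&(x*g>0)],[2,98]).round(1)) if (k&(x*g>0)).any() else None for g in(-1,1)])
t=cv2.resize(dict(np.load("top2.npz"))["pixels"][150:270,130:330],None,fx=3,fy=3,interpolation=2);q=cv2.resize(dict(np.load("side2.npz"))["pixels"][200:380,270:390],None,fx=2,fy=2)
m=np.zeros((360,800,3),np.uint8);m[:,:600]=t;m[:,600:]=q[:,:200];cv2.imwrite("pics/above.png",m[:,:,::-1])
```

```text
9.45 [493.65681426 225.71116707 166.74860163] [1.79953364e+02 2.94804743e-04 1.03834138e+02] [ 0.49779829 -0.52794197 -2.64339124]
turn -0.01 rows; then x 0.05 y -0.00 z 0.29
side level top 328 -84.6220507134053 50.76472289939354 ends y [array([-8.6, 14.4]), None] z ends [np.float64(198.3732585172076), np.float64(nan)]
  rail y [array([-12.9,  14.7]), None]
  stops x [(np.float64(-121.5), np.float64(-102.4), array([-12.1,  13.9])), None]
top level top 297 -2.9251440839071408 97.76385808600115 ends y [None, array([-10.7,  12.7])] z ends [np.float64(nan), np.float64(197.9302052484876)]
  rail y [None, array([-14.5,  10.2])]
  stops x [None, (np.float64(105.8), np.float64(123.2), array([-14.6,  12.8]))]
  return _methods._mean(a, axis=axis, dtype=dtype,
  ret = ret.dtype.type(ret / rcount)
```

View pics/above.png

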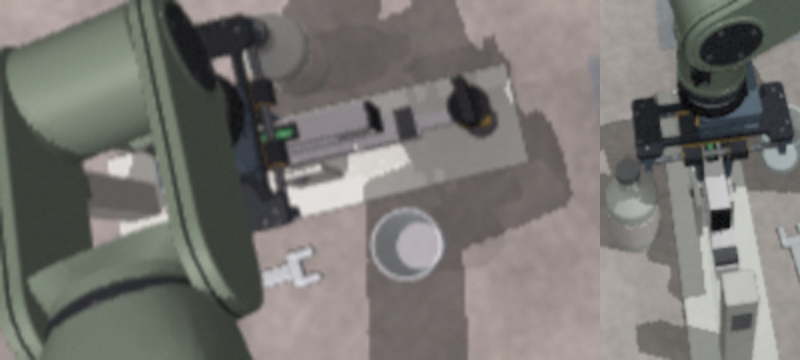

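The picture shows the level parallel above the rail, between the stops: its screw end is at (372,118) and the stop at (404,123). Relative to the rail it sits 2 mm too far in +y of the tool and 2 mm too far towards the screw. I'll correct that and lower with a light grip, so it pivots onto the slope.

Request:
{"op": "send_rows", "data": {"steps": [[[0.05,-0.05,0,0,0],[0,0,0.1,0,0],[0,0,0.1,0,0],[0,0,0.1,0,0],[0,0,0,0,0]]], "squeeze": 10}}

```text
time_s: 9.97
ee_pos: [490.2, 227.1, 153.2]
ee_rot: [-179.9, 0.0, 103.9]
force: [0.5, 0.0, -2.9]
gripper_width: 24.0
gripper_force: 10.0
```

Request:
{"op": "send_rows", "data": {"steps": [[[0,0,0.02,0,0],[0,0,0.02,0,0],[0,0,0.02,0,0],[0,0,0.02,0,0],[0,0,0,0,0]]]}}

```text
time_s: 10.38
ee_pos: [490.9, 227.3, 151.0]
ee_rot: [-180.0, 0.0, 103.9]
force: [0.6, 0.6, -3.2]
gripper_width: 24.2
gripper_force: 10.0
```

```bash
python3 -c "
from h import *
from workcell import env
s=env.state();print(s['time_s'],s['ee_pos'],s['ee_rot'],s['force'],s['torque'],s['gripper_width']);print(plan(s,[491.1,227.1,140],103.9))"
```

```text
10.3833 [490.86166167 227.29880999 151.03451272] [-1.79995127e+02  6.74333193e-03  1.03875276e+02] [ 0.64228633  0.59624567 -3.19587068] [ 0.04077752 -0.17129862  0.04207029] 24.177123099544552
turn -0.00 rows; then x -0.01 y 0.00 z 0.28
```

Now on slowly, watching the force for contact.

Request:
{"op": "send_rows", "data": {"steps": [[[0,0,0.03,0,0],[0,0,0.02,0,0],[0,0,0.02,0,0],[0,0,0.02,0,0],[0,0,0,0,0]]]}}

```text
time_s: 10.8
ee_pos: [490.8, 227.3, 147.3]
ee_rot: [-180.0, 0.0, 103.9]
force: [-0.5, 0.4, -3.3]
gripper_width: 24.0
gripper_force: 10.0
```

Request:
{"op": "send_rows", "data": {"steps": [[[0,0,0.02,0,0],[0,0,0.02,0,0],[0,0,0.02,0,0],[0,0,0.02,0,0],[0,0,0,0,0]]]}}

```text
time_s: 11.22
ee_pos: [491.1, 227.2, 144.4]
ee_rot: [180.0, 0.0, 103.9]
force: [1.1, -0.9, -1.4]
gripper_width: 24.2
gripper_force: 10.0
```

Run:
```python
from h import *
from workcell import env
s=env.state();print(s['time_s'],s['ee_pos'],s['ee_rot'],s['force'],s['torque'],s['gripper_width'])
for n in("side","top"):
    f=env.grab_frame(n)
    P,C=cloud(f);c=np.array([495.5,217.7]);u=np.array([.2402,-.9707]);w=np.array([.9707,.2402])
    x=(P[:,:2]-c)@u;y=(P[:,:2]-c)@w
    k=(abs(y)<16)&(abs(x)<120)&(P[:,2]>s['ee_pos'][2]+15)&(P[:,2]<s['ee_pos'][2]+44)&(abs(x+10)>20)
    print(n,"level top",k.sum(),x[k].min(),x[k].max(),"slope",np.polyfit(x[k],P[k][:,2],1))
```

```text
11.2167 [491.14643501 227.24770473 144.4050812 ] [1.79963399e+02 1.47645113e-02 1.03871576e+02] [ 1.10429686 -0.87897665 -1.39103853] [-0.10643208 -0.07268495 -0.00603744] 24.16993534351733
side level top 248 -86.785418905964 -31.202097090451073 slope [7.38537105e-02 1.80769209e+02]
top level top 293 10.018852842703735 96.46550765833113 slope [-5.26444862e-02  1.75242666e+02]
```

The level has touched and is pivoting in the grip (slope -0.05 of the -0.099 needed). Continuing down.

Request:
{"op": "send_rows", "data": {"steps": [[[0,0,0.02,0,0],[0,0,0.02,0,0],[0,0,0.02,0,0],[0,0,0.01,0,0],[0,0,0,0,0]]]}}

```text
time_s: 11.73
ee_pos: [490.9, 227.4, 141.4]
ee_rot: [180.0, -0.0, 103.9]
force: [0.4, -0.5, -1.4]
gripper_width: 24.4
gripper_force: 10.0
```

Request:
{"op": "send_rows", "data": {"steps": [[[0,0,0.01,0,0],[0,0,0.01,0,0],[0,0,0.01,0,0],[0,0,0,0,0]]]}}

```text
time_s: 12.07
ee_pos: [490.9, 227.3, 140.2]
ee_rot: [-180.0, 0.0, 103.9]
force: [0.9, -1.3, -0.7]
gripper_width: 24.0
gripper_force: 10.0
```

```bash
cat > lv.py <<'E'
from h import *
from workcell import env
s=env.state();print(s['time_s'],s['ee_pos'],s['ee_rot'],s['force'],s['torque'],s['gripper_width'])
for n in("side","top"):
    f=env.grab_frame(n);np.savez(n+"3.npz",**f)
    P,C=cloud(f);c=np.array([495.5,217.7]);u=np.array([.2402,-.9707]);w=np.array([.9707,.2402])
    x=(P[:,:2]-c)@u;y=(P[:,:2]-c)@w
    k=(abs(y)<16)&(abs(x)<98)&(P[:,2]>155)&(P[:,2]<190)&(abs(x+10)>20)
    a=np.polyfit(x[k],P[k][:,2],1)
    for i in range(5): k&=abs(P[:,2]-np.polyval(a,x))<2.5+8*(i<2);a=np.polyfit(x[k],P[k][:,2],1)
    print(n,"level top",k.sum(),x[k].min().round(1),x[k].max().round(1),"y",np.percentile(y[k],[2,98]).round(1),"slope",a.round(4))
    k=(abs(y)<25)&(abs(abs(x)-113)<16)&(P[:,2]>112)&(P[:,2]<150);print("  stops",[(x[k&(x*g>0)].min().round(1),x[k&(x*g>0)].max().round(1), np.median(P[k&(x*g>0)][:,2]).round(1),np.percentile(y[k&(x*g>0)],[2,98]).round(1)) if (k&(x*g>0)).any() else None for g in(-1,1)])
E
python3 lv.py
```

```text
12.0667 [490.85041604 227.33634172 140.23873254] [-1.79995262e+02  3.49492173e-03  1.03875355e+02] [ 0.88909572 -1.26173422 -0.74227159] [-0.06150285 -0.20582597  0.01066206] 23.954846981532523
side level top 151 -86.0 -30.3 y [-10.6  12.2] slope [-5.150000e-02  1.729197e+02]
  stops [(np.float64(-127.8), np.float64(-97.1), np.float64(141.5), array([-11.9,  14.7])), None]
top level top 220 10.3 96.6 y [-13.2  10.4] slope [-1.063000e-01  1.704956e+02]
  stops [(np.float64(-124.4), np.float64(-111.8), np.float64(142.6), array([-15.1,  10.2])), (np.float64(100.8), np.float64(123.6), np.float64(120.7), array([-14.8,  12.7]))]
```

Request:
{"op": "send_rows", "data": {"steps": [[[0,0,0.01,0,0],[0,0,0.01,0,0],[0,0,0,0,0]]]}}

```text
time_s: 12.42
ee_pos: [490.8, 227.4, 140.1]
ee_rot: [180.0, -0.0, 103.9]
force: [-0.5, -1.7, 4.6]
gripper_width: 23.8
gripper_force: 10.0
```

Request:
{"op": "send_rows", "data": {"steps": [[[0,0,0.01,0,0],[0,0,0.01,0,0],[0,0,0,0,0]]]}}

```text
time_s: 12.67
ee_pos: [490.9, 227.4, 140.1]
ee_rot: [180.0, -0.0, 103.9]
force: [-2.7, -2.8, 8.9]
gripper_width: 24.2
gripper_force: 10.0
```

```bash
python3 lv.py
```

```text
12.6667 [490.86229609 227.38121095 140.09061988] [ 1.79960779e+02 -5.65103956e-03  1.03879294e+02] [-2.72723551 -2.77040384  8.88502197] [-0.3463208   0.50604458  0.03299268] 24.220410341146252
side level top 150 -84.8 -30.1 y [-10.9  12.3] slope [-3.770000e-02  1.735674e+02]
  stops [(np.float64(-127.0), np.float64(-97.4), np.float64(141.3), array([-12. ,  14.7])), None]
top level top 233 10.0 96.4 y [-13.   10.2] slope [-1.10700e-01  1.70782e+02]
  stops [(np.float64(-122.3), np.float64(-111.9), np.float64(142.8), array([-14.5,  10.9])), (np.float64(101.9), np.float64(123.3), np.float64(120.5), array([-14.3,  12.4]))]
```

Seated: 9 N of reaction, slope parallel to the rail, gaps to the stops equal within about 1 mm. I'll ease the preload, open gently and rise.

Request:
{"op": "send_rows", "data": {"steps": [[[0,0,-0.02,0,0],[0,0,-0.015,0,0],[0,0,0,0,0.24],[0,0,0,0,0.27],[0,0,0,0,0.29]]], "squeeze": 4}}

```text
time_s: 13.18
ee_pos: [490.9, 227.6, 139.9]
ee_rot: [-180.0, -0.0, 103.9]
force: [-0.0, -0.3, -0.7]
gripper_width: 26.2
gripper_force: 0.0
```

Request:
{"op": "send_rows", "data": {"steps": [[[0,0,0,0,0.33],[0,0,0,0,0.38],[0,0,0,0,0.45],[0,0,0,0,0.5],[0,0,0,0,0.5]]]}}

```text
time_s: 13.6
ee_pos: [490.9, 227.4, 140.1]
ee_rot: [-180.0, 0.0, 103.9]
force: [0.0, -0.2, 0.3]
gripper_width: 45.3
gripper_force: 0.0
```

```bash
python3 lv.py
```

```text
13.6 [490.87703692 227.35444646 140.07663385] [-1.79996307e+02  2.29302244e-03  1.03874996e+02] [ 0.02658312 -0.24281802  0.2724182 ] [ 0.04344669 -0.08496447 -0.03364572] 45.2542714657491
side level top 155 -85.0 -30.1 y [-10.9  12.3] slope [-4.740000e-02  1.729673e+02]
  stops [(np.float64(-127.4), np.float64(-97.4), np.float64(141.1), array([-11.7,  14.7])), None]
top level top 223 10.1 96.4 y [-13.2  10.3] slope [-1.057000e-01  1.703269e+02]
  stops [(np.float64(-123.7), np.float64(-110.6), np.float64(143.8), array([-14.9,  10.2])), (np.float64(97.2), np.float64(123.1), np.float64(120.5), array([-14.8,  12.4]))]
```

Request:
{"op": "send_rows", "data": {"steps": [[[0,0,-0.2,0,0.5],[0,0,-0.4,0,0.5],[0,0,-0.6,0,0.5],[0,0,-0.6,0,0.5],[0,0,-0.5,0,0.5]]]}}

```text
time_s: 14.12
ee_pos: [491.2, 227.5, 234.4]
ee_rot: [179.9, -0.0, 103.9]
force: [0.3, 0.5, -0.4]
gripper_width: 45.5
gripper_force: 0.0
```

Request:
{"op": "send_rows", "data": {"steps": [[[0,0,0,-0.9,0.5],[0,0,0,-0.9,0.5],[0,0,0,-0.9,0.5],[0,0,0,-0.9,0.5],[0,0,0,-0.9,0.5]]]}}

```text
time_s: 14.53
ee_pos: [490.9, 227.4, 232.9]
ee_rot: [180.0, 0.0, 135.1]
force: [-1.2, 0.6, -0.2]
gripper_width: 45.1
gripper_force: 0.0
```

Request:
{"op": "send_rows", "data": {"steps": [[[0,0,0,-0.9,0.5],[0,0,0,-0.9,0.5],[0,0,0,-0.9,0.5],[0,0,0,-0.9,0.5],[0,0,0,-0.9,0.5]]]}}

```text
time_s: 14.95
ee_pos: [490.9, 227.4, 232.8]
ee_rot: [180.0, 0.0, 166.1]
force: [0.0, 0.1, -0.1]
gripper_width: 45.7
gripper_force: 0.0
```

Request:
{"op": "send_rows", "data": {"steps": [[[0,0,0,-0.9,0.5],[0,0,0,-0.9,0.5],[0,0,0,-0.9,0.5],[0,0,0,-0.9,0.5],[0,0,0,-0.9,0.5]]]}}

```text
time_s: 15.37
ee_pos: [490.9, 227.3, 232.8]
ee_rot: [-180.0, 0.0, -163.0]
force: [-0.2, 0.6, 0.2]
gripper_width: 45.5
gripper_force: 0.0
```

```bash
python3 - <<'E'
from h import *
from workcell import env
s=env.state();print(s['time_s'],s['ee_pos'],s['ee_rot'],s['qpos'].round(1));print(plan(s,[538.3,45.6,200],198))
for n in("side","top"):
    P,C=cloud(env.grab_frame(n));print(n,rect(near(P,[538.3,45.6],32,162,175)))
E
python3 lv.py
```

```text
15.3667 [490.92337525 227.34694438 232.81560207] [-1.79999739e+02  3.67828730e-02 -1.62999785e+02] [ 23.6  14.6  92.2  -0.   73.2 -83.4]
turn -0.15 rows; then x 0.28 y -4.69 z 0.82
side (array([0., 0.]), array([0., 0.]), 0.0, np.float64(nan), 0)
top (array([537.4,  44.3]), array([45.2, 11.9]), 18.0, np.float64(165.7), 70)
15.4667 [490.97366722 227.37171754 232.7570076 ] [ 1.79997529e+02  4.36256847e-02 -1.63321068e+02] [ 0.34645773  0.31665097 -0.11854823] [ 0.12778648 -0.14430195 -0.00722311] 45.54536523720908
side level top 158 -85.1 -30.4 y [-10.9  11.9] slope [-5.980000e-02  1.725892e+02]
  stops [(np.float64(-127.1), np.float64(-97.1), np.float64(140.4), array([-11.9,  14.6])), (np.float64(103.0), np.float64(123.1), np.float64(120.9), array([10.9, 12.6]))]
top level top 190 -61.8 96.5 y [-13.3  10.1] slope [-1.010000e-01  1.700222e+02]
  stops [None, (np.float64(97.9), np.float64(123.3), np.float64(120.1), array([-14.4,  12.7]))]h.py:17: RuntimeWarning: Mean of empty slice.
  return np.round(c,1),np.round(s,1),round((a+90)%180-90,1),Q[:,2].mean().round(1),len(Q)
  ret = ret.dtype.type(ret / rcount)
```

Request:
{"op": "send_rows", "data": {"steps": [[[0,-0.3,0,-0.15,0.5],[0,-0.5,0,0,0.5],[0.07,-0.6,0,0,0.5],[0.07,-0.6,0,0,0.5],[0.07,-0.6,0,0,0.5]]]}}

```text
time_s: 15.98
ee_pos: [514.5, 124.8, 232.3]
ee_rot: [-180.0, 0.0, -162.4]
force: [0.3, 0.1, 0.0]
gripper_width: 45.7
gripper_force: 0.0
```

Request:
{"op": "send_rows", "data": {"steps": [[[0.07,-0.6,0,0,0.5],[0,-0.6,0,0,0.5],[0,-0.5,0,0,0.5],[0,-0.3,0,0,0.5],[0,-0.09,0,0,0.5]]]}}

```text
time_s: 16.4
ee_pos: [537.6, 43.7, 232.2]
ee_rot: [-180.0, 0.0, -162.5]
force: [0.1, 0.1, 0.0]
gripper_width: 45.2
gripper_force: 0.0
```

Request:
{"op": "send_rows", "data": {"steps": [[[0,0,0,0,0.5],[0,0,0,0,0.5]]]}}

```text
time_s: 16.57
ee_pos: [537.0, 45.9, 232.1]
ee_rot: [180.0, -0.0, -162.3]
force: [0.5, 0.2, 0.6]
gripper_width: 45.6
gripper_force: 0.0
```

```bash
python3 - <<'E'
from h import *
from workcell import env
s=env.state();print(s['time_s'],s['ee_pos'],s['ee_rot'],s['qpos'].round(1));print(plan(s,[537.8,45.4,180],198))
E
python3 lv.py
```

```text
16.5667 [536.95328508  45.85267903 232.13551646] [ 1.79963620e+02 -3.88562459e-03 -1.62297924e+02] [   3.6   14.4   92.5    0.    73.1 -104.1]
turn -0.04 rows; then x -0.02 y -0.02 z 1.30
16.5667 [536.95328508  45.85267903 232.13551646] [ 1.79963620e+02 -3.88562459e-03 -1.62297924e+02] [0.50424827 0.20305398 0.61017518] [ 0.11655107 -0.09690622 -0.02661647] 45.593375286837784
side level top 371 -85.0 96.8 y [-10.9  12.2] slope [-9.550000e-02  1.704859e+02]
  stops [(np.float64(-127.4), np.float64(-97.1), np.float64(140.7), array([-11.9,  14.8])), (np.float64(97.4), np.float64(124.5), np.float64(120.6), array([-9.4, 14.8]))]
top level top 195 -83.1 95.2 y [-13.3  10.5] slope [-1.039000e-01  1.696211e+02]
  stops [(np.float64(-124.5), np.float64(-98.6), np.float64(141.4), array([-15. ,  12.1])), (np.float64(106.7), np.float64(122.8), np.float64(120.2), array([-14.8,  -9. ]))]
```

Request:
{"op": "send_rows", "data": {"steps": [[[-0.02,-0.02,0.2,0,0.5],[0,0,0.4,0,0.5],[0,0,0.4,0,0.5],[0,0,0.4,0,0.5],[0,0,0.4,0,0.5]]]}}

```text
time_s: 17.08
ee_pos: [537.8, 45.3, 158.9]
ee_rot: [180.0, -0.0, -162.2]
force: [0.8, -0.4, 0.7]
gripper_width: 45.9
gripper_force: 0.0
```

Request:
{"op": "send_rows", "data": {"steps": [[[0,0,0.3,0,0.5],[0,0,0.2,0,0.5],[0,0,0.1,0,0.5],[0,0,0,0,0.5],[0,0,0,0,0.5]]]}}

```text
time_s: 17.5
ee_pos: [538.4, 44.9, 136.4]
ee_rot: [-180.0, 0.0, -162.3]
force: [0.0, -0.9, 0.8]
gripper_width: 45.5
gripper_force: 0.0
```

Run:
```python
from h import *
from workcell import env
s=env.state();print(s['time_s'],s['ee_pos'],s['ee_rot'],s['force']);print(plan(s,[537.8,45.4,135],198))
```

```text
17.5 [538.4297191   44.88297664 136.40724879] [-1.79986838e+02  3.39004701e-02 -1.62255144e+02] [ 0.02590111 -0.8752998   0.75051944]
turn -0.04 rows; then x 0.01 y 0.02 z 0.04
```

Good. Closing on the bar lightly first, to see whether it sits in the middle.

Request:
{"op": "send_rows", "data": {"steps": [[[0,0,0.03,0,0.4],[0,0,0,0,0.3],[0,0,0,0,0.2],[0,0,0,0,0.15],[0,0,0,0,0.1]]], "squeeze": 8}}

```text
time_s: 17.92
ee_pos: [538.3, 44.6, 135.2]
ee_rot: [-180.0, 0.0, -162.3]
force: [0.7, 0.3, -0.2]
gripper_width: 15.1
gripper_force: 0.0
```

Request:
{"op": "send_rows", "data": {"steps": [[[0,0,0,0,0],[0,0,0,0,0],[0,0,0,0,0],[0,0,0,0,0]]]}}

```text
time_s: 18.25
ee_pos: [538.1, 45.3, 135.2]
ee_rot: [179.9, 0.0, -162.3]
force: [-1.7, 4.2, 2.3]
gripper_width: 12.0
gripper_force: 8.0
```

```bash
python3 -c "
from workcell import env
s=env.state();print(s['time_s'],s['ee_pos'],s['ee_rot'],s['force'],s['torque'],s['gripper_width'],s['gripper_force'])"
```

```text
18.25 [538.1497103   45.28219724 135.19161033] [ 1.79944494e+02  3.10772378e-02 -1.62287647e+02] [-1.74214723  4.23441057  2.31303032] [ 0.8309042   0.09340176 -0.01090528] 12.0349782182321 7.9995813220739365
```

Request:
{"op": "send_rows", "data": {"steps": [[[0,0.02,0,0,0],[0,0,0,0,0],[0,0,0,0.2,0],[0,0,0,0.3,0],[0,0,0,0.3,0]]], "squeeze": 25}}

```text
time_s: 18.67
ee_pos: [538.2, 45.2, 135.2]
ee_rot: [-180.0, 0.0, -167.9]
force: [-0.1, 1.1, 4.2]
gripper_width: 11.9
gripper_force: 25.0
```

```bash
python3 -c "
from workcell import env
s=env.state();print(s['time_s'],s['ee_pos'],s['ee_rot'],s['force'],s['torque'],s['gripper_width'],s['gripper_force'])"
```

```text
18.6667 [538.1682107   45.17632346 135.17575893] [-1.79962016e+02  3.36939050e-02 -1.67914457e+02] [-0.08122949  1.05542915  4.21589418] [ 0.39378813 -0.02720718  0.06627195] 11.942953859004021 24.998527765274048
```

Forces are small and the knob follows. Going on.

Request:
{"op": "send_rows", "data": {"steps": [[[0,0,0,0.5,0],[0,0,0,0.5,0],[0,0,0,0.5,0],[0,0,0,0.5,0],[0,0,0,0.5,0]]]}}

```text
time_s: 19.08
ee_pos: [538.2, 44.7, 135.2]
ee_rot: [-179.9, 0.0, 174.8]
force: [0.6, -0.7, 3.4]
gripper_width: 12.0
gripper_force: 25.0
```

Request:
{"op": "send_rows", "data": {"steps": [[[0,0,0,0.5,0],[0,0,0,0.5,0],[0,0,0,0.5,0],[0,0,0,0.5,0],[0,0,0,0.5,0]]]}}

```text
time_s: 19.5
ee_pos: [538.1, 44.3, 135.1]
ee_rot: [-179.9, 0.1, 157.7]
force: [0.2, -1.7, 4.1]
gripper_width: 11.8
gripper_force: 25.0
```

Request:
{"op": "send_rows", "data": {"steps": [[[0,0,0,0.5,0],[0,0,0,0.5,0],[0,0,0,0.5,0],[0,0,0,0.5,0],[0,0,0,0.5,0]]]}}

```text
time_s: 19.92
ee_pos: [537.9, 43.9, 135.2]
ee_rot: [-179.9, 0.1, 140.5]
force: [-0.4, -2.4, 3.9]
gripper_width: 11.9
gripper_force: 25.0
```

Request:
{"op": "send_rows", "data": {"steps": [[[0,0,0,0.5,0],[0,0,0,0.5,0],[0,0,0,0.5,0],[0,0,0,0.5,0],[0,0,0,0,0]]]}}

```text
time_s: 20.33
ee_pos: [537.6, 43.7, 135.2]
ee_rot: [-179.9, 0.1, 126.8]
force: [-1.3, -4.7, 3.7]
gripper_width: 11.9
gripper_force: 25.0
```

```bash
cat > tilt.py <<'E'
from h import *
from workcell import env
s=env.state();print(s['time_s'],s['ee_pos'],s['ee_rot'],s['force'],s['torque'],s['qpos'].round(1))
c=np.array([495.5,217.7]);u=np.array([.2402,-.9707]);w=np.array([.9707,.2402])
for n in("side","top"):
    N=[cloud(env.grab_frame(n))[0] for _ in range(3)];P=np.vstack(N)
    x=(P[:,:2]-c)@u;y=(P[:,:2]-c)@w
    k=(abs(y)<17)&(abs(x)<96)&(P[:,2]>155)&(P[:,2]<190);a=np.polyfit(x[k],P[k][:,2],1)
    for i in range(8): k&=abs(P[:,2]-np.polyval(a,x))<(2 if i>2 else 6);a=np.polyfit(x[k],P[k][:,2],1)
    g=(abs(P[:,2])<8)&(abs(x)<350)&(abs(y)<250);A=np.c_[x[g],y[g],np.ones(g.sum())];b=np.linalg.lstsq(A,P[g][:,2],rcond=None)[0]
    print(n,"level top",k.sum(),x[k].min().round(1),x[k].max().round(1),"y",np.percentile(y[k],[2,98]).round(1),"slope,z",a.round(4),"table",b.round(4))
    j=(abs(y)<25)&(abs(abs(x)-113)<16)&(P[:,2]>112)&(P[:,2]<150);print("  stops",[(x[j&(x*g>0)].min().round(1),x[j&(x*g>0)].max().round(1), np.median(P[j&(x*g>0)][:,2]).round(1),np.percentile(y[j&(x*g>0)],[2,98]).round(1)) if (j&(x*g>0)).any() else None for g in(-1,1)])
E
python3 tilt.py
```

```text
20.3333 [537.58803349  43.70034768 135.15975103] [-1.79862777e+02  1.28514081e-01  1.26829084e+02] [-1.30874838 -4.65631151  3.68921355] [-0.75363908  0.24177219 -0.12764125] [  3.5  18.8 101.1  -0.2  60.1 -33.2]
side level top 1371 -91.3 91.0 y [-11.1  12.2] slope,z [-2.400000e-02  1.704961e+02] table [-3.000e-04  1.000e-04  5.126e-01]
  stops [(np.float64(-127.7), np.float64(-97.0), np.float64(133.7), array([-12.8,  14.7])), (np.float64(97.2), np.float64(123.9), np.float64(129.1), array([-12.5,  15.1]))]
top level top 790 -88.2 91.7 y [-12.9  10.3] slope,z [-2.360000e-02  1.698209e+02] table [ 0.0005 -0.0002  0.0105]
  stops [(np.float64(-124.1), np.float64(-97.3), np.float64(133.5), array([-15.2,  12.5])), (np.float64(97.1), np.float64(124.0), np.float64(127.6), array([-14.9,  12.4]))]
```

Turned 1.237 rad so far; tilt is now 0.024 in both views, as expected (0.0985 - 0.074). 0.40 rad remain, which is 3.3 units.

Request:
{"op": "send_rows", "data": {"steps": [[[0,0,0,0.5,0],[0,0,0,0.5,0],[0,0,0,0.5,0],[0,0,0,0.5,0],[0,0,0,0.5,0]]]}}

```text
time_s: 21.05
ee_pos: [537.2, 43.5, 135.1]
ee_rot: [-179.9, 0.2, 109.7]
force: [-3.8, -5.9, 6.6]
gripper_width: 12.3
gripper_force: 25.0
```

Request:
{"op": "send_rows", "data": {"steps": [[[0,0,0,0.4,0],[0,0,0,0.4,0],[0,0,0,0,0],[0,0,0,0,0]]]}}

```text
time_s: 21.38
ee_pos: [537.1, 43.4, 135.1]
ee_rot: [-179.9, 0.2, 104.3]
force: [-3.6, -6.2, 5.5]
gripper_width: 11.6
gripper_force: 25.0
```

```bash
python3 tilt.py
```

```text
21.3833 [537.08166803  43.44576367 135.14129411] [-179.85373446    0.18352698  104.30415667] [-3.58277322 -6.24419145  5.5426325 ] [-0.90104558  0.45401544 -0.07329374] [  3.5  18.8 101.1  -0.2  60.2 -10.7]
side level top 1368 -93.0 89.5 y [-11.   12.2] slope,z [-4.000000e-04  1.705624e+02] table [-2.00e-04  2.00e-04  5.11e-01]
  stops [(np.float64(-128.5), np.float64(-97.2), np.float64(131.0), array([-12.6,  14.7])), (np.float64(97.9), np.float64(123.3), np.float64(131.7), array([-12.2,  15. ]))]
top level top 761 -90.6 89.8 y [-13.   10.4] slope,z [3.900000e-03 1.701035e+02] table [ 0.0005 -0.0001  0.0039]
  stops [(np.float64(-126.7), np.float64(-97.2), np.float64(131.2), array([-15.1,  12.8])), (np.float64(97.0), np.float64(116.1), np.float64(130.9), array([-14.9,  12.3]))]
```

Request:
{"op": "send_rows", "data": {"steps": [[[0,0,0,0,0.15],[0,0,0,0,0.2],[0,0,0,0,0.3],[0,0,0,0,0.4],[0,0,0,0,0.5]]], "squeeze": 5}}

```text
time_s: 22.1
ee_pos: [538.0, 45.6, 134.7]
ee_rot: [180.0, -0.0, 104.2]
force: [0.9, -0.6, 0.1]
gripper_width: 35.5
gripper_force: 0.0
```

Request:
{"op": "send_rows", "data": {"steps": [[[0,0,0,0,0.5],[0,0,-0.2,0,0.5],[0,0,-0.5,0,0.5],[0,0,-0.6,0,0.5],[0,0,-0.6,0,0.5]]]}}

```text
time_s: 22.52
ee_pos: [537.6, 45.5, 212.1]
ee_rot: [-180.0, -0.0, 104.2]
force: [1.0, -0.4, -0.7]
gripper_width: 45.4
gripper_force: 0.0
```

Request:
{"op": "send_rows", "data": {"steps": [[[-0.6,0,-0.5,0,0.5],[-0.8,0,-0.4,0,0.5],[-0.8,0,0,0,0.5],[-0.8,0,0,0,0.5],[-0.8,0,0,0,0.5]]]}}

```text
time_s: 22.93
ee_pos: [575.7, -103.2, 248.3]
ee_rot: [179.9, 0.0, 104.3]
force: [0.7, 1.4, 1.2]
gripper_width: 45.6
gripper_force: 0.0
```

Request:
{"op": "send_rows", "data": {"steps": [[[-0.8,0,0,0,0.5],[-0.6,0,0,0,0.5],[-0.4,0,0,0,0.5],[0,0,0,0,0.5],[0,0,0,0,0.5]]]}}

```text
time_s: 23.35
ee_pos: [592.8, -171.7, 246.9]
ee_rot: [-180.0, -0.1, 104.2]
force: [-0.7, 0.1, 0.9]
gripper_width: 45.5
gripper_force: 0.0
```

```bash
python3 tilt.py
python3 - <<'E'
from h import *
from workcell import env
t=cv2.resize(env.grab_frame("top")["pixels"][150:290,130:330],None,fx=2.4,fy=2.4,interpolation=2);q=cv2.resize(env.grab_frame("side")["pixels"][140:400,260:420],None,fx=2,fy=2,interpolation=2)
m=np.zeros((520,800,3),np.uint8);m[:t.shape[0],:480]=t;m[:,480:]=q;cv2.imwrite("pics/end.png",m[:,:,::-1])
E
```

```text
23.35 [ 592.82158314 -171.6966013   246.93639588] [-1.79992459e+02 -5.70711445e-02  1.04156208e+02] [-0.70143904  0.0809181   0.85695349] [ 0.01904996 -0.10318452 -0.01743186] [-17.2  21.2  80.5   0.   78.3 -31.4]
side level top 1353 -92.3 89.1 y [-11.1  12.2] slope,z [-1.100000e-03  1.703535e+02] table [-1.000e-04  1.000e-04  5.307e-01]
  stops [(np.float64(-128.6), np.float64(-97.0), np.float64(131.0), array([-12.6,  14.6])), (np.float64(98.4), np.float64(124.7), np.float64(131.6), array([-12.2,  15.1]))]
top level top 1207 -90.9 89.9 y [-13.1  10.4] slope,z [2.00000e-04 1.69969e+02] table [ 0.0004 -0.0001  0.0044]
  stops [(np.float64(-126.6), np.float64(-97.6), np.float64(131.3), array([-15. ,  12.7])), (np.float64(97.0), np.float64(124.0), np.float64(130.5), array([-15. ,  12.3]))]
```

View pics/end.png

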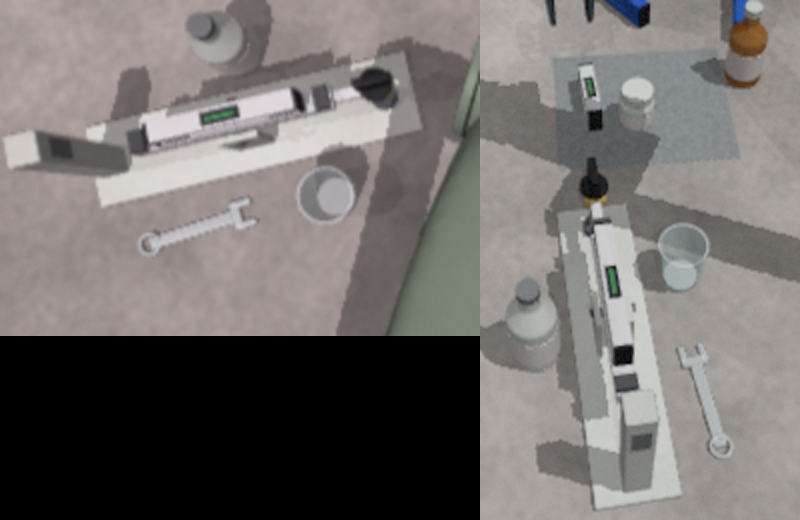

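The picture shows the level standing upright on the rail between the stops, from top-crop (148,130) to (300,100). Nothing else has moved. The slope reads within 0.001 rad in both views, and the arm is clear. Handing in.

```bash
python3 -c "
from workcell import env
print(env.job_done())"
```

```text
the job is handed in; nothing more can be done
None
```

The job is handed in after 23 s of the 72 s: the long level stands upright on the rail, within about 1.5 mm of centre between the stops, and the knob is turned until the rail reads level to about 0.001 rad in both cameras, with the other things seen in the last picture undisturbed.

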